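# Load the gluing press with a slotted weight

### The job

The tablet under the gluing press needs more weight. Take the slotted weight with the orange handle, slide it sideways onto the hanger's stem above the brass one, under the green guard ring, and leave it lying flat on the brass one with the stem fully home in its slot and its slot pointing at least a third of a turn away from the brass one's slot, so that the hanger sinks and its foot rests on the tablet. Do not turn the brass weight noticeably, and leave the green-handled weight, the solder spool and the screwdriver where they are.

Things in the scene. Friction and masses are not known exactly. Their poses are not given: they have to be found in the camera images.
- weight: The weight to load: aluminium disc, 130 mm diameter, 14 mm thick, about 0.35 kg, upright orange handle. Lies flat on the mat (3 mm above the bench). Origin: disc centre on its underside, z up. A slot 20 mm wide runs along +x from the rim to a square end 10 mm past the centre; its start direction is within 0.6 rad of straight away from the robot (+x of the world).
- weight_grip (a point): Grip point on the orange handle, at (-50, 0, 42) mm in the weight's frame. The handle is a plate with flat sides, on the side away from the slot: 28 mm long along the weight's x (x = -64 to -36 mm), 16 mm thick along y, 42 mm high above the disc's top (z = 14 to 56 mm).
- weight_mouth (a point): Mouth of the orange-handled weight's slot: on the rim, at (65, 0, 7) mm in the weight's frame.
- press: Gluing press, fixed. Origin on the stem's axis, at the base plate's underside (on the mat, 3 mm above the bench); z up, +x to its column. Grey base 12 mm thick (x -105 to 150, y -120 to 120 mm), a black tablet 160 x 225 x 8 mm on it, steel column of radius 14 mm at x = 128 mm, green arm 20 mm wide (z 183 to 203 mm) from the column to a bush and guard ring about the stem.
- first_top (a point): Centre of the top face of the brass weight on the hanger, on the stem's axis, 66 mm above the press's origin while the hanger is up. Steel stem radius 6 mm. z up; +x is where the brass slot points (to the robot's side or sideways). Flat disc, 130 mm diameter, 14 mm thick, no handle, slot 20 mm wide; lies on a white pan of radius 56 mm and can turn about the stem against a stiff drag.
- first_mouth (a point): Mouth of the brass weight's slot: on its rim, 65 mm along +x from first_top.
- hanger (a joint): How far the hanger has sunk (m): 0 up (a light spring holds it, with the rubber foot 8 mm above the tablet), 0.008 down, the foot on the tablet. About 2 N pushes it all the way down; the added weight alone is enough.
- spare: Bystander: an identical slotted weight, but with a green handle, on the mat; same frame and sizes. The two may lie in either place.
- spool: Bystander: a white solder spool, 68 mm in diameter, 40 mm high, standing upright. Origin at the centre of its underside.
- driver: Bystander: a screwdriver with a black handle, 180 mm long, lying on the mat. Origin near its middle, underneath.
- bush (a point): Middle of the lower edge of the green guard ring round the stem: outer radius 60 mm, wall 4 mm, 60 mm tall, open above and below, fixed 84 mm above the brass weight's top. It blocks the stem from above, and an upright gripper on a handle would hit it: lean the tool back from the stem by about 30 degrees.
Mind the look-alikes: they are no part of the job. What is shaped like the weight but black or blue is not meant.

How it is judged:
On the way, in this order (a step that is already met when the one before it is completed fails the run):
1. the orange-handled weight is lifted clear of the mat (height (world z) of weight above 0.03 m and distance of weight from where it was at the start of the episode above 0.02 m), for 0.1 s.
2. its slot is around the stem, above the brass weight (horizontal distance between weight and first_top below 0.015 m and z of weight in the frame of first_top between -0.004 and 0.05 m), for 0.1 s.
At the end, for the whole second after the job is handed in: Orange-handled weight flat (0.06 rad, 4 mm in height) and at rest on the brass one, centre within 9 mm of the stem's axis, its slot's mouth 28 mm or more behind the stem as seen along the brass slot (about a third of a turn apart); hanger sunk over 6 mm (horizontal distance between weight and first_top below 0.009 m and z of weight in the frame of first_top between -0.004 and 0.004 m and angle between weight's own z axis and vertical below 0.06 rad and x of weight_mouth in the frame of first_top below -0.028 m and value of joint hanger above 0.006 m and linear speed of weight below 0.02 m/s); the robot touches nothing.
It fails at once if the brass weight is turned noticeably (its slot's mouth moved more than 30 mm) (distance of first_mouth from where it was at the start of the episode above 0.03 m).
It fails at once if the green-handled weight is moved more than 30 mm (distance of spare from where it was at the start of the episode above 0.03 m).
It fails at once if the spool is moved more than 30 mm (distance of spool from where it was at the start of the episode above 0.03 m).
It fails at once if the screwdriver is moved more than 30 mm (distance of driver from where it was at the start of the episode above 0.03 m).
It also fails if it takes over 42 s, if anything falls off the work surface, if the arm or the gripper's body presses on something with over 40 N, if the wrist force passes 120 N, or if a joint passes its speed limit or range.

### The arm

A 7-joint arm with a two-finger parallel gripper is mounted at the origin on the work surface. World frame = base frame: x ahead of the robot, y to its left, z up, the work surface at z = 0. Lengths are in m, angles in rad, forces in N, time in s.
With the tool pointing down it reaches from about 0.425 to 0.875 m from the base axis. Payload 4.7 kg.
Tool frame: the origin (TCP) lies midway between the tips of the shut fingers; the grasp point (between the pads) lies 19 mm behind it; z points along the fingers, y is the line along which they close (so a half turn about z gives the same grasp; the last joint's range is limited). The gripper opens to 87 mm and grips with 3 to 60 N. Pads are 19 mm wide; open, the fingers measure 117 mm over their backs; the gripper's body (75 mm by 190 mm) begins 51 mm behind the grasp point.
Start: joints at [-1.166, 0.321, -0.07, 1.45, 0.023, 1.371, -0.057], TCP at [0.248, 0.601, 0.191] pointing down, gripper open.
Joint ranges: [-2.86, 2.86], [-0.3, 2.09], [-1.38, 1.24], [0.06, 2.45], [-1.56, 4.7], [0.09, 2.05], [-2.69, 2.69]. Speed limits (rad/s): [2.57, 2.57, 3.14, 3.14, 3.14, 3.14, 3.14].

### API

Orientations are given as a rotation vector (axis times angle).
In Python, from bench import ctrl gives the robot as it stands. The module is installed in compiled form; this text tells all that it offers.
- The arm moves only by the shell command python3 -m handwheel 'ROWS' [FORCE]. ROWS is JSON, a list of rows, each a list of 7 numbers: the finger opening in m, from 0 to 0.087, then the shift along the tool's x, y, z in m, then the turn, a rotation vector about the tool's x, y, z in degrees. A call has 1 to 12 rows; each row shifts and turns the commanded pose from where the row before left it, along the tool's axes as they then stand; what a row does not reach is not made up. A row lasts 1/8 s, in which the tool goes at most 62.5 mm and 10.7 degrees, less where a joint would pass 70% of its speed; a pose out of reach is approached as far as the arm can. A call is refused whole if a number of a shift passes 0.0625 or a number of a turn 10.7, either way. A call with a gripper value outside its range is refused whole. The fingers move at their own pace and stop on an object; FORCE is the grip in N (left out, the last holds). Time passes only in rows, so rows that do not move let the fingers close. It gives the time, the measured TCP pose, the force, the opening and the grip force at its end, in the units of the state.
- ctrl.get_state(): the state, without advancing time (a new reading comes with each control period).
- ctrl.get_image(name): name is "scene" or "top" or "wrist"; returns (picture, depth): 420x560x3 uint8, blue, green, red; 420x560 float32, m along the optical axis (not along the pixel's ray), 0 where there is no reading.
- ctrl.camera_info(name): a dict with "intrinsics" (3x3 intrinsics, pixels), "R" (3x3) and "t" (3): a world point X has camera coordinates R X + t. Camera axes: x right, y down, z forward; pixel columns grow to the right and rows downward; lengths in m; the calibration is good to about 2 mm. A picture is of the moment at which its call begins: read the wrist's pose just before it. camera_info takes no time and is no camera call; for the wrist camera it gives the pose at the moment of the call.
- ctrl.close_job(): hands the job in; it is judged then, once.
The state is a dict: "time": time; "joint_positions": joint angles; "qd": joint speeds; "joint_torque": joint torques, N m; "position": TCP position; "tool_rot": TCP orientation; "ft_force": force on the tool from outside, world axes, zero at the start; "torque": the same for the moment, N m; "grip_width": opening from 0.0 (shut) to 1.0 (fully open); "grip_force": force on a finger pad.
Only numpy, scipy, OpenCV 4.12 (cv2) and the standard library are available. Lean on these libraries where they do the work, as an engineer would, in place of code of your own. Each camera call takes 0.05 s, during which the arm holds its last target. There are 200 camera calls.

## Working session

There is one attempt and no reset: what is moved stays moved. The work goes in short steps, Python scripts to look and compute and a shell command to move; the robot and the scene stay as the last step left them, time stands still between calls to the robot, and variables do not carry over. Pictures are saved under pics/ and viewed, at most 13 in all, crops included, and the job is handed in when it is done.

```bash
mkdir -p pics
cat > h.py <<'E'
import numpy as np,cv2
from bench import ctrl
from scipy.spatial.transform import Rotation as Ro
def grab(n):
    c=ctrl.camera_info(n); p,d=ctrl.get_image(n)
    return p,d,c
def ray(c,u,v,z):
    K=np.array(c["intrinsics"]);R=np.array(c["R"]);t=np.array(c["t"])
    d=R.T@np.linalg.inv(K)@np.array([u,v,1.]);o=-R.T@t
    return o+d*(z-o[2])/d[2]
def proj(c,X):
    K=np.array(c["intrinsics"]);q=K@(np.array(c["R"])@X+np.array(c["t"]));return q[:2]/q[2]
def cloud(d,c):
    K=np.array(c["intrinsics"]);R=np.array(c["R"]);t=np.array(c["t"])
    v,u=np.mgrid[:d.shape[0],:d.shape[1]]
    P=np.stack([(u-K[0,2])/K[0,0]*d,(v-K[1,2])/K[1,1]*d,d],-1)
    return (P-t)@R
E
python3 - <<'E'
from h import *
for n in("scene","top"):
    p,d,c=grab(n);cv2.imwrite(f"pics/{n}0.png",p);np.savez(f"{n}0.npz",p=p,d=d)
    print(n,-np.array(c["R"]).T@np.array(c["t"]),np.array(c["R"])[2],(d>0).mean())
s=ctrl.get_state();print(s)
E
```

```text
scene [ 1.04017026 -0.59974088  1.14111373] [-0.41703964  0.46044781 -0.78362348] 0.9960246598639456
top [ 0.29479178 -0.00418314  1.30852942] [ 0.15193461 -0.02028958 -0.98818227] 0.9960246598639456
{'time': 0.1, 'joint_positions': array([-1.16595177,  0.32175837, -0.07008233,  1.45154947,  0.02262833,
        1.37083278, -0.05690506]), 'qd': array([ 8.14989667e-04, -7.46404690e-06, -2.66777254e-03, -1.75929518e-03,
        3.70302580e-04, -3.53663125e-04, -4.72745441e-04]), 'joint_torque': array([-3.11798940e-04, -4.92575276e+01, -4.05898131e-01, -3.13401926e+01,
       -6.40379917e-02,  3.95875785e-02,  6.20505648e-05]), 'position': array([0.24741611, 0.60046294, 0.19026655]), 'tool_rot': array([-6.09799694e-01, -3.08161624e+00,  2.74482859e-03]), 'ft_force': array([-0.17303655, -0.84364673, -0.46893567]), 'torque': array([-0.03502312, -0.0299371 ,  0.0182948 ]), 'grip_force': 0.0, 'grip_width': 0.9994791458074692}
```

View pics/scene0.png

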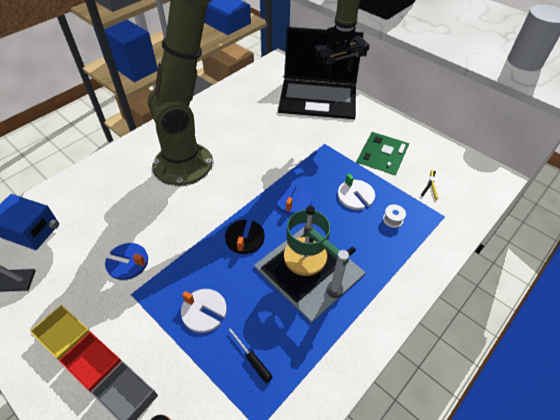

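View pics/top0.png

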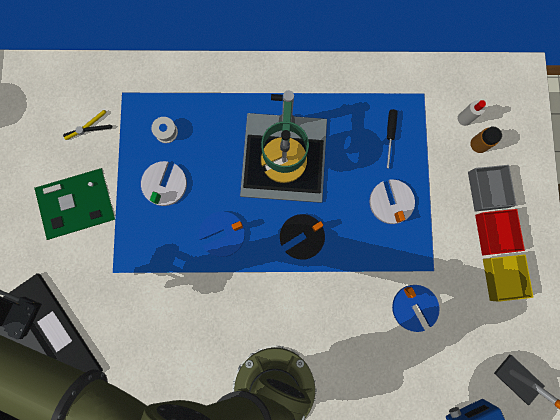

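Candidates in the top view: the aluminium disc with an orange handle at (392,201), the one with a green handle (163,183), black (302,237), blue (222,230) and blue off the mat (416,308). By the description it is the one at (392,201), scene (204,311). Next I measure it and check it in one crop.

Run:
```python
from h import *
im=[]
for n in("top","scene"):
    f=np.load(f"{n}0.npz");p,d=f["p"],f["d"];c=ctrl.camera_info(n);P=cloud(d,c)
    hsv=cv2.cvtColor(p,cv2.COLOR_BGR2HSV).astype(int);H,S,V=hsv[...,0],hsv[...,1],hsv[...,2]
    Z=P[...,2]
    cen={"top":[(392,201),(163,183)],"scene":[(204,311),(356,194)]}[n]
    for (u,v) in cen:
        yy,xx=np.mgrid[:420,:560];near=(abs(xx-u)<35)&(abs(yy-v)<35)
        m=near&(S<60)&(V>110)&(Z>.005)&(Z<.03)
        q=max(cv2.findContours(m.astype(np.uint8),0,1)[0],key=cv2.contourArea)
        hull=cv2.convexHull(q)[:,0].astype(float)
        W=np.array([ray(c,a,b,.017)[:2] for a,b in hull]);(cx,cy),r=cv2.minEnclosingCircle(W.astype(np.float32))
        o=near&((((H<14)&(S>140)&(V>120)) | ((H>45)&(H<80)&(S>120)))&(Z>.03))
        print(n,"disc",np.round([cx,cy,r],4),"Ztop",np.median(Z[m]),"handle cloud",o.sum(),P[o].mean(0).round(4), P[o&(Z>.05)][:,:2].mean(0).round(4))
        # slot pixels: blue inside circle
        rad=np.hypot(P[...,0]-cx,P[...,1]-cy)
        s=near&(rad<.07)&(H>100)&(H<125)&(S>120)
        R=np.array([ray(c,a,b,.017)[:2] for b,a in np.argwhere(near&(S>110)&(H>98)&(H<128))])
        R=R[np.hypot(*(R-[cx,cy]).T)<.06]
        if len(R)>5: print("  slot mean dir",np.degrees(np.arctan2(*(R.mean(0)-[cx,cy])[::-1])).round(1),len(R))
    # brass
    m=(H>12)&(H<28)&(S>90)&(Z>.05)&(Z<.1)
    print(n,"brass Z",np.median(Z[m]),m.sum())
    q=np.vstack([k for k in cv2.findContours(m.astype(np.uint8),0,1)[0] if len(k)>5]);W=np.array([ray(c,a,b,.069)[:2] for a,b in cv2.convexHull(q)[:,0].astype(float)])
    print("  brass circ",cv2.minEnclosingCircle(W.astype(np.float32)))
    g=(H>45)&(H<90)&(S>60)&(Z>.13)&(Z<.25);print("  green",P[g].min(0),P[g].max(0),g.sum())
    k=(Z>.19)&(Z<.24)&g; 
    x=np.argwhere(m).mean(0).astype(int);a=p[x[0]-45:x[0]+45,x[1]-50:x[1]+50];u,v=cen[0];b=p[v-45:v+45,u-50:u+50]
    im.append(cv2.resize(np.hstack([a,b]),(800,360)))
    # base/tablet
    t=(V<45)&(Z>.018)&(Z<.03);W=P[t][:,:2].astype(np.float32)
    W=W[(abs(W-W.mean(0))<.2).all(1)];print("  tablet",cv2.minAreaRect(W))
    b=(S<60)&(V>60)&(Z>.011)&(Z<.019)&(P[...,0]>.4)&(abs(P[...,1]+.0)<.25)
cv2.imwrite("pics/crop.png",cv2.resize(np.vstack(im),(720,600)))
```

```text
top disc [ 0.5204 -0.3435  0.0662] Ztop 0.017565593303455397 handle cloud 23 [ 0.4723 -0.3542  0.0469] [ 0.4743 -0.3586]
  slot mean dir 14.9 117
top disc [0.5757 0.321  0.0654] Ztop 0.017832108835828392 handle cloud 81 [0.5271 0.334  0.0542] [0.5278 0.3354]
  slot mean dir -22.1 125
top brass Z 0.06829169111268746 1536
  brass circ ((0.36546871066093445, -0.32292312383651733), 0.46233806014060974)
  green [ 0.04632833 -0.08712209  0.15132383] [0.75067458 0.03111301 0.24427187] 922
  tablet ((0.5212801098823547, -0.0054144710302352905), (0.287615567445755, 0.11196664720773697), 32.88615417480469)
scene disc [ 0.525  -0.3454  0.0666] Ztop 0.014712420342151125 handle cloud 44 [ 0.4748 -0.3578  0.057 ] [ 0.4748 -0.3578]
  slot mean dir 14.8 103
scene disc [0.5752 0.3151 0.0683] Ztop 0.014581360411393126 handle cloud 61 [0.5435 0.3012 0.0622] [0.5525 0.2778]
  slot mean dir -12.7 32
scene brass Z 0.06645674257445128 870
  brass circ ((0.6356693506240845, -0.03429310396313667), 0.06810177862644196)
  green [-0.10774456 -0.08984743  0.1302645 ] [0.77684736 1.32893605 0.24840047] 1286
  tablet ((0.5321561098098755, -0.04286132752895355), (0.19748148322105408, 0.33756813406944275), 89.42121887207031)
```

View pics/crop.png

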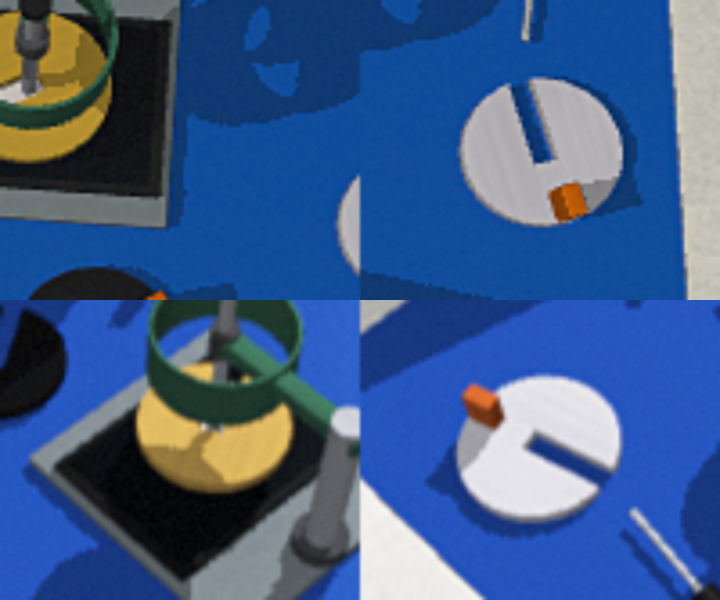

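The crop confirms the choice: aluminium disc, orange handle, slot pointing away from the robot. The brass slot seems to point to the left (+y), so I measure the stem and that slot.

Run:
```python
from h import *
from scipy.optimize import least_squares
for n in("top","scene"):
    f=np.load(f"{n}0.npz");p,d=f["p"],f["d"];c=ctrl.camera_info(n);P=cloud(d,c);X,Y,Z=np.moveaxis(P,-1,0)
    hsv=cv2.cvtColor(p,cv2.COLOR_BGR2HSV).astype(int);H,S,V=hsv[...,0],hsv[...,1],hsv[...,2]
    win=(abs(X-.65)<.13)&(abs(Y+.03)<.12)
    m=win&(H>12)&(H<30)&(S>80)&(Z>.055)&(Z<.08)
    Q=P[m]
    # brass rim: hull of cloud xy
    hl=cv2.convexHull(Q[:,:2].astype(np.float32))[:,0]
    print(n,"brass cloud circ",cv2.minEnclosingCircle(hl), m.sum())
    g=win&(H>45)&(H<95)&(S>60)&(Z>.205)&(Z<.222)&(np.hypot(X-.64,Y+.03)<.08)
    if g.sum()>10:
        G=P[g];r=least_squares(lambda q:np.hypot(G[:,0]-q[0],G[:,1]-q[1])-.058,[.64,-.03],loss="soft_l1",f_scale=.003);print(" ring",r.x.round(4),g.sum())
    k=win&(S<50)&(X>.7)&(Z>.12);print(" column",P[k].min(0),P[k].max(0),np.median(P[k],0),k.sum())
    w=win&(S<60)&(V>120)&(Z>.04)&(Z<.062);print(" pan px",w.sum(),P[w][:,:2].mean(0) if w.sum() else 0)
    s=win&(S<60)&(Z>.075)&(Z<.15)&(np.hypot(X-.64,Y+.03)<.03);print(" stem",np.median(P[s],0) if s.sum() else 0,s.sum())
    b=win&(Z>.012)&(Z<.03)
    u,v={"top":(284,155),"scene":(306,245)}[n]
    a=cv2.resize(p[v-50:v+50,u-65:u+65],(780,600),interpolation=cv2.INTER_CUBIC);cv2.imwrite(f"pics/b_{n}.png",a)
    # base grey rect
    gb=(S<70)&(V>70)&(Z>.010)&(Z<.02)&(abs(X-.65)<.2)&(abs(Y+.03)<.16)
    print(" base",cv2.minAreaRect(P[gb|((V<40)&(Z>.016)&(Z<.03)&(abs(X-.65)<.17)&(abs(Y+.03)<.15))][:,:2].astype(np.float32)))
```

```text
top brass cloud circ ((0.632828414440155, -0.028018828481435776), 0.06566061079502106) 1075
 ring [ 0.6321 -0.0282] 377
 column [ 0.71499318 -0.05039459  0.12374466] [0.77486235 0.0033605  0.22143874] [ 0.75764562 -0.03482459  0.21298139] 159
 pan px 58 [ 0.62486849 -0.0070345 ]
 stem [ 0.62786582 -0.02613987  0.11370289] 28
 base ((0.6331472396850586, -0.028165221214294434), (0.23925557732582092, 0.2996109426021576), 85.49845886230469)
scene brass cloud circ ((0.6329073309898376, -0.029399560764431953), 0.06608428806066513) 817
 ring [ 0.6336 -0.0291] 246
 column [ 0.74348717 -0.05383562  0.12056655] [0.77663877 0.00642114 0.21803963] [ 0.76449373 -0.04642809  0.1896105 ] 273
 pan px 1 [ 0.62517599 -0.03151294]
 stem [ 0.63685743 -0.03191107  0.14318554] 9
 base ((0.6333600878715515, -0.03237614035606384), (0.24075406789779663, 0.3028828799724579), 87.29759979248047)
```

View pics/b_top.png

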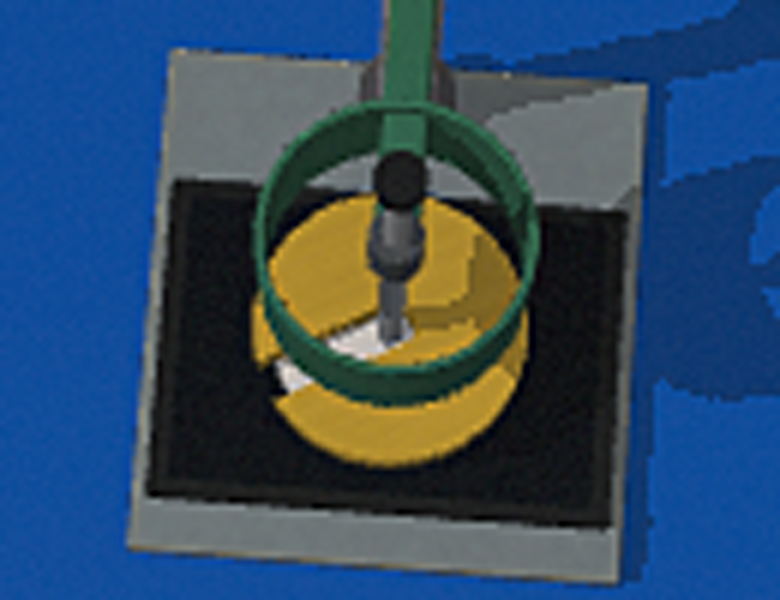

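The stem is at about (0.633, -0.029) and the brass slot points to roughly 110° in the world, with white pan visible in it around (340,350) in the crop. I plan a final slot yaw of -25° (135° apart), tool leaned 45°. A planning helper will print tool-frame rows for me.

```bash
cat >> h.py <<'E'
def now():
    s=ctrl.get_state();return s["time"],np.array(s["position"]),Ro.from_rotvec(s["tool_rot"]),s
def tool(cx,cy,z,yaw,lean=45,gx=-.052,gz=.041):
    W=Ro.from_euler("z",yaw,degrees=True);a=np.radians(lean);s,c=np.sin(a),np.cos(a)
    R=Ro.from_matrix(W.as_matrix()@np.array([[c,0,s],[0,-1,0],[s,0,-c]]))
    return np.array([cx,cy,z])+W.apply([gx,0,gz])+R.apply([0,0,.019]),R
def steps(p,R,q,Rq=None,step=.055,deg=10):
    d=R.inv().apply(q-p)*1000;n=int(np.ceil(np.abs(d).max()/step/1000));print("shift mm",d.round(1),"rows",n,(d/max(n,1)).round(1))
    if Rq is not None:
        r=np.degrees((R.inv()*Rq).as_rotvec());m=int(np.ceil(np.linalg.norm(r)/deg));print("turn deg",r.round(1),"rows",m,(r/max(m,1)).round(2))
E
python3 - <<'E'
from h import *
t,p,R,_=now();print(R.as_matrix().round(3))
for q in([.247,.6,.36],[.47,.1,.36],[.42,-.3,.36]):
    steps(p,R,np.array(q));p=np.array(q)
q,Rq=tool(.5225,-.3445,.003,15.3);print(q);steps(p,R,q,Rq)
E
```

```text
[[-0.925  0.381 -0.001]
 [ 0.381  0.925 -0.002]
 [-0.    -0.002 -1.   ]]
shift mm [   0.2   -0.9 -169.7] rows 4 [  0.   -0.2 -42.4]
shift mm [-396.6 -377.4    0.7] rows 8 [-49.6 -47.2   0.1]
shift mm [-106.1 -388.9    0.7] rows 8 [-13.3 -48.6   0.1]
[ 0.48530187 -0.35467626  0.03056497]
shift mm [-81.2 -25.1 329.5] rows 6 [-13.5  -4.2  54.9]
turn deg [-55.2  18.9 133.1] rows 15 [-3.68  1.26  8.87]
```

```bash
python3 -m handwheel '[[0.087,0,0,-0.043,0,0,0],[0.087,0,0,-0.043,0,0,0],[0.087,0,0,-0.043,0,0,0],[0.087,0,0,-0.043,0,0,0]]' 60
python3 -m handwheel '[[0.087,-0.04,-0.038,0,0,0,0],[0.087,-0.04,-0.038,0,0,0,0],[0.087,-0.04,-0.038,0,0,0,0],[0.087,-0.04,-0.038,0,0,0,0],[0.087,-0.04,-0.038,0,0,0,0],[0.087,-0.04,-0.038,0,0,0,0],[0.087,-0.04,-0.038,0,0,0,0],[0.087,-0.04,-0.038,0,0,0,0],[0.087,-0.04,-0.038,0,0,0,0],[0.087,-0.04,-0.038,0,0,0,0]]'
python3 -m handwheel '[[0.087,-0.013,-0.048,0,0,0,0],[0.087,-0.013,-0.048,0,0,0,0],[0.087,-0.013,-0.048,0,0,0,0],[0.087,-0.013,-0.048,0,0,0,0],[0.087,-0.013,-0.048,0,0,0,0],[0.087,-0.013,-0.048,0,0,0,0],[0.087,-0.013,-0.048,0,0,0,0],[0.087,-0.013,-0.048,0,0,0,0]]'
python3 - <<'E'
from h import *
t,p,R,s=now();q,Rq=tool(.5225,-.3445,.003,15.3);print(t,p,s["joint_positions"].round(2));steps(p,R,q,Rq)
E
```

```text
time: 0.6
position: [0.2475, 0.6007, 0.3641]
tool_rot: [-0.61, -3.082, 0.001]
ft_force: [0.1, 0.4, -0.2]
grip_width: 0.999
grip_force: 0.0
time: 1.85
position: [0.473, 0.0955, 0.363]
tool_rot: [-0.61, -3.082, -0.0]
ft_force: [0.5, 1.0, -0.6]
grip_width: 1.004
grip_force: 0.0
time: 2.85
position: [0.422, -0.2988, 0.3631]
tool_rot: [0.609, 3.081, 0.001]
ft_force: [0.9, -1.1, -0.7]
grip_width: 1.003
grip_force: 0.0
2.85 [ 0.42200561 -0.29875587  0.36310734] [-0.37 -0.03  0.93  1.5   0.02  1.66  1.74]
shift mm [-79.7 -27.9 332.5] rows 7 [-11.4  -4.   47.5]
turn deg [-55.1  18.7 133.1] rows 15 [-3.67  1.25  8.87]
```

```bash
python3 -m handwheel '[[0.087,0,0,0,-3.7,1.25,8.9],[0.087,0,0,0,-3.7,1.25,8.9],[0.087,0,0,0,-3.7,1.25,8.9],[0.087,0,0,0,-3.7,1.25,8.9],[0.087,0,0,0,-3.7,1.25,8.9],[0.087,0,0,0,-3.7,1.25,8.9],[0.087,0,0,0,-3.7,1.25,8.9],[0.087,0,0,0,-3.7,1.25,8.9]]'
python3 -m handwheel '[[0.087,0,0,0,-3.7,1.25,8.9],[0.087,0,0,0,-3.7,1.25,8.9],[0.087,0,0,0,-3.7,1.25,8.9],[0.087,0,0,0,-3.7,1.25,8.9],[0.087,0,0,0,-3.7,1.25,8.9],[0.087,0,0,0,-3.7,1.25,8.9],[0.087,0,0,0,-3.7,1.25,8.9],[0.087,0,0,0,0,0,0]]'
python3 - <<'E'
from h import *
t,p,R,s=now();q,Rq=tool(.5225,-.3445,.003,15.3);print(t,p,s["joint_positions"].round(2));h=q+Rq.apply([0,0,-.1])
steps(p,R,h,Rq);steps(h,Rq,q)
E
```

```text
time: 3.85
position: [0.4224, -0.2976, 0.3627]
tool_rot: [-2.206, -1.999, -0.771]
ft_force: [0.2, 0.2, 0.2]
grip_width: 1.003
grip_force: 0.0
time: 4.85
position: [0.42, -0.2991, 0.3634]
tool_rot: [-2.788, -0.416, -1.153]
ft_force: [-0.4, -0.7, 0.2]
grip_width: 0.999
grip_force: 0.0
4.85 [ 0.41999623 -0.29907254  0.36340741] [ 0.52 -0.3   0.49  1.93 -0.63  1.28 -0.14]
shift mm [-202.5   66.2  169.8] rows 4 [-50.6  16.6  42.5]
turn deg [-0.3  0.2  1.6] rows 1 [-0.3   0.18  1.57]
shift mm [ -0.   0. 100.] rows 2 [-0.  0. 50.]
```

```bash
python3 -m handwheel '[[0.087,-0.034,0.011,0.028,0,0,1.5],[0.087,-0.034,0.011,0.028,0,0,0],[0.087,-0.034,0.011,0.028,0,0,0],[0.087,-0.034,0.011,0.028,0,0,0],[0.087,-0.034,0.011,0.028,0,0,0],[0.087,-0.034,0.011,0.028,0,0,0],[0.087,0,0,0,0,0,0]]'
python3 - <<'E'
from h import *
t,p,R,s=now();q,Rq=tool(.5225,-.3445,.003,15.3);print(t,p,s["joint_positions"].round(2));h=q+Rq.apply([0,0,-.1])
steps(p,R,h,Rq);steps(p,R,q)
im,d,c=grab("wrist");P=cloud(d,c);hsv=cv2.cvtColor(im,cv2.COLOR_BGR2HSV).astype(int)
o=(hsv[...,0]<15)&(hsv[...,1]>140)&(hsv[...,2]>100)&(P[...,2]>.02)&(np.hypot(P[...,0]-.474,P[...,1]+.358)<.05)
print(o.sum(),P[o].min(0),P[o].max(0))
tp=o&(P[...,2]>.055);Q=P[tp][:,:2].astype(np.float32);print("top",tp.sum(),cv2.minAreaRect(Q) if len(Q) else 0)
cv2.imwrite("pics/w1.png",im)
E
```

```text
time: 5.72
position: [0.4152, -0.3652, 0.0967]
tool_rot: [-2.779, -0.388, -1.136]
ft_force: [0.3, 1.0, 0.5]
grip_width: 0.995
grip_force: 0.0
5.725 [ 0.41521215 -0.36520988  0.09671697] [ 0.54  0.19  0.71  2.13 -1.04  1.13  0.55]
shift mm [ 2.9  8.3 -3.6] rows 1 [ 2.9  8.3 -3.6]
turn deg [-0.9  0.5  0.2] rows 1 [-0.92  0.49  0.21]
shift mm [ 3.8  9.9 96.4] rows 2 [ 1.9  4.9 48.2]
910 [ 0.45836367 -0.36782136  0.02284986] [ 0.4869922  -0.34884786  0.06022353]
top 602 ((0.47322893142700195, -0.3580366373062134), (0.028470542281866074, 0.013967489823698997), 14.879817008972168)
```

View pics/w1.png

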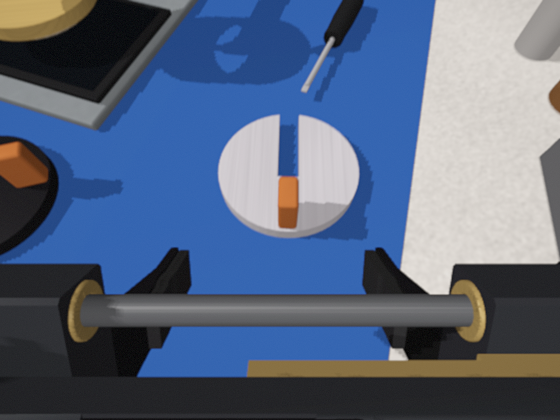

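The wrist view shows the orange handle at (288,200), nearly centred between the fingers (275), with the slot running away from it. I approach now.

```bash
python3 -m handwheel '[[0.087,0.002,0.009,0,-0.9,0.5,0.2],[0.087,0.001,0.001,0.02,0,0,0],[0.087,0,0,0.03,0,0,0],[0.087,0,0,0.02,0,0,0],[0.087,0,0,0,0,0,0]]'
python3 - <<'E'
from h import *
t,p,R,s=now();q,Rq=tool(.5215,-.3452,.003,14.9);print(t,p,s["joint_positions"].round(2))
steps(p,R,q,Rq)
E
```

```text
time: 6.4
position: [0.4705, -0.3632, 0.0559]
tool_rot: [-2.786, -0.377, -1.17]
ft_force: [-0.3, -0.6, 0.6]
grip_width: 1.0
grip_force: 0.0
6.4 [ 0.47047557 -0.3632355   0.0559486 ] [ 0.52  0.3   0.64  2.13 -1.21  1.05  0.63]
shift mm [-7.3 -4.4 28.8] rows 1 [-7.3 -4.4 28.8]
turn deg [ 0.  -0.5  0.5] rows 1 [ 0.04 -0.52  0.54]
```

```bash
python3 -m handwheel '[[0.087,-0.007,-0.004,0,0,-0.5,0.5],[0.087,0,0,0.015,0,0,0],[0.087,0,0,0.014,0,0,0],[0.087,0,0,0,0,0,0]]'
python3 - <<'E'
from h import *
t,p,R,s=now();q,Rq=tool(.5215,-.3452,.003,14.9);print(t,p,s["joint_positions"].round(2))
steps(p,R,q,Rq)
E
```

```text
time: 6.9
position: [0.4833, -0.3546, 0.0274]
tool_rot: [-2.79, -0.362, -1.152]
ft_force: [0.2, -0.5, 0.4]
grip_width: 1.003
grip_force: 0.0
6.9 [ 0.48334278 -0.35460529  0.02740673] [ 0.51  0.35  0.61  2.14 -1.27  1.02  0.66]
shift mm [ 2.7  0.7 -1.7] rows 1 [ 2.7  0.7 -1.7]
turn deg [-0.1  0.1 -0.2] rows 1 [-0.08  0.13 -0.16]
```

```bash
python3 -m handwheel '[[0.087,0.003,0.001,-0.002,0,0,0],[0.0,0,0,0,0,0,0],[0.0,0,0,0,0,0,0],[0.0,0,0,0,0,0,0],[0.0,0,0,0,0,0,0],[0.0,0,0,0,0,0,0],[0.0,0,0,0,0,0,0]]' 60
python3 -m handwheel '[[0.0,0.007,0,-0.007,0,0,0],[0.0,0.014,0,-0.014,0,0,0],[0.0,0.021,0,-0.021,0,0,0],[0.0,0.021,0,-0.021,0,0,0],[0.0,0.021,0,-0.021,0,0,0],[0.0,0.014,0,-0.014,0,0,0],[0,0,0,0,0,0,0],[0,0,0,0,0,0,0]]'
cat >> h.py <<'E'
def lookw(name=None):
    """weight pose from the wrist view: light disc top plane, slot/handle"""
    im,d,c=grab("wrist");P=cloud(d,c);hsv=cv2.cvtColor(im,cv2.COLOR_BGR2HSV).astype(int);H,S,V=np.moveaxis(hsv,-1,0)
    if name: cv2.imwrite(f"pics/{name}.png",im)
    o=((H<15)&(S>140)&(V>100)&(d<.35)&(d>0)).astype(np.uint8)
    n,l,st,ce=cv2.connectedComponentsWithStats(o);k=1+st[1:,4].argmax();o=l==k
    u,v=ce[k]
    yy,xx=np.mgrid[:420,:560]
    m=(S<45)&(V>120)&(d>0)&(np.hypot(xx-u,yy-v)<150)&(yy<250)
    q=P[o].mean(0);m&=(np.linalg.norm(P-q,axis=-1)<.13)
    Q=P[m];mu=np.median(Q,0)
    for _ in range(4):
        nrm=np.linalg.svd(Q-Q.mean(0),full_matrices=False)[2][2];nrm*=np.sign(nrm[2]);mu=Q.mean(0);r=(Q-mu)@nrm;Q=Q[abs(r)<2*r.std()+5e-4]
    print("disc n",nrm.round(3),"tilt deg",np.degrees(np.arccos(nrm[2])).round(2),"ztop@mean",mu.round(4),len(Q))
    print("circle",cv2.minEnclosingCircle(cv2.convexHull(Q[:,:2].astype(np.float32))))
    tp=P[o];tp=tp[(tp-mu)@nrm>.038];print("handle top",tp.mean(0).round(4),cv2.minAreaRect(tp[:,:2].astype(np.float32)))
E
python3 - <<'E'
from h import *
t,p,R,s=now();print(t,p,s["joint_positions"].round(2),s["grip_width"]*87)
lookw("w2")
E
```

```text
time: 7.78
position: [0.4837, -0.3569, 0.0321]
tool_rot: [-2.792, -0.36, -1.154]
ft_force: [-0.3, 0.3, 1.2]
grip_width: 0.401
grip_force: 0.0
time: 8.78
position: [0.4837, -0.3565, 0.1701]
tool_rot: [-2.792, -0.36, -1.153]
ft_force: [-0.2, 0.6, 0.2]
grip_width: 0.006
grip_force: 0.0
8.775 [ 0.48368421 -0.35652854  0.17011153] [ 0.42  0.08  0.67  2.05 -0.96  1.07  0.28] 0.5129056692815204
disc n [-0.022  0.001  1.   ] tilt deg 1.24 ztop@mean [ 0.5355 -0.0955  0.0147] 1567
circle ((0.5335537195205688, -0.09012459218502045), 0.05149435997009277)
handle top [ 0.445  -0.1285  0.0611] ((0.43754541873931885, -0.2026931196451187), (0.18689359724521637, 0.025901377201080322), 84.00103759765625)
```

View pics/w2.png

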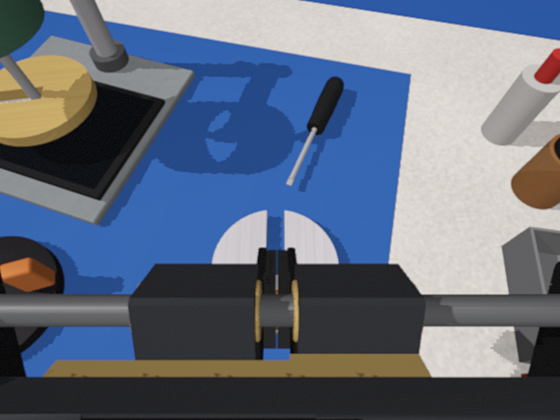

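The view shows the shut, empty gripper above the weight, which is still at (275,235). The fingers are slow and I lifted before they had closed. I reopen, go down again and wait longer.

```bash
python3 -m handwheel '[[0.087,0,0,0,0,0,0],[0.087,0,0,0,0,0,0],[0.087,0,0,0,0,0,0],[0.087,0,0,0,0,0,0],[0.087,0,0,0,0,0,0],[0.087,0,0,0,0,0,0],[0.087,0,0,0,0,0,0],[0.087,0,0,0,0,0,0],[0.087,0,0,0,0,0,0],[0.087,0,0,0,0,0,0],[0.087,0,0,0,0,0,0]]'
python3 - <<'E'
from h import *
t,p,R,s=now();q,Rq=tool(.5215,-.3452,.003,14.9);print(s["grip_width"]);steps(p,R,q,Rq)
im,d,c=grab("wrist");P=cloud(d,c);hsv=cv2.cvtColor(im,cv2.COLOR_BGR2HSV).astype(int)
o=(hsv[...,0]<15)&(hsv[...,1]>140)&(hsv[...,2]>100)&(P[...,2]>.055)&(np.hypot(P[...,0]-.474,P[...,1]+.358)<.05)
print(cv2.minAreaRect(P[o][:,:2].astype(np.float32)) if o.sum() else 0)
E
```

```text
time: 10.2
position: [0.484, -0.357, 0.1707]
tool_rot: [-2.792, -0.36, -1.154]
ft_force: [-0.3, -0.6, 0.4]
grip_width: 0.993
grip_force: 0.0
0.9928277413567307
shift mm [-98.5  -1.6  99.8] rows 2 [-49.2  -0.8  49.9]
turn deg [ 0.1  0.1 -0.2] rows 1 [ 0.08  0.09 -0.16]
((0.45799514651298523, -0.3649657666683197), (0.05956246331334114, 0.012947148643434048), 21.180906295776367)
```

```bash
python3 -m handwheel '[[0.087,-0.025,-0.001,0.025,0,0,0],[0.087,-0.025,0,0.025,0,0,0],[0.087,-0.025,0,0.025,0,0,0],[0.087,-0.015,0,0.016,0,0,0],[0.087,-0.008,0,0.008,0,0,0],[0.0,0,0,0,0,0,0],[0.0,0,0,0,0,0,0],[0.0,0,0,0,0,0,0],[0.0,0,0,0,0,0,0]]' 60
python3 -m handwheel '[[0.0,0,0,0,0,0,0],[0.0,0,0,0,0,0,0],[0.0,0,0,0,0,0,0],[0.0,0,0,0,0,0,0],[0.0,0,0,0,0,0,0],[0.0,0,0,0,0,0,0],[0.0,0,0,0,0,0,0]]'
```

```text
time: 11.38
position: [0.4845, -0.356, 0.0323]
tool_rot: [-2.792, -0.361, -1.156]
ft_force: [-0.6, 0.8, -0.1]
grip_width: 0.629
grip_force: 0.0
time: 12.25
position: [0.4841, -0.3554, 0.0314]
tool_rot: [-2.792, -0.361, -1.154]
ft_force: [-1.2, 0.8, 0.2]
grip_width: 0.142
grip_force: 60.0
```

```bash
python3 -m handwheel '[[0.0,0.005,0,-0.005,0,0,0],[0.0,0.01,0,-0.01,0,0,0],[0.0,0.016,0,-0.016,0,0,0],[0.0,0.021,0,-0.021,0,0,0],[0.0,0.021,0,-0.021,0,0,0],[0.0,0.021,0,-0.021,0,0,0],[0.0,0.01,0,-0.01,0,0,0],[0,0,0,0,0,0,0]]'
python3 - <<'E'
from h import *
t,p,R,s=now();print(t,p,s["joint_positions"].round(2),s["grip_width"]*87,s["ft_force"])
im,d,c=grab("wrist");P=cloud(d,c);np.savez("w3.npz",im=im,d=d,P=P);cv2.imwrite("pics/w3.png",im)
im,d,c=grab("scene");cv2.imwrite("pics/s3.png",cv2.resize(im[130:410,100:460],(720,560)))
E
```

```text
time: 13.25
position: [0.4845, -0.3562, 0.1791]
tool_rot: [-2.793, -0.362, -1.155]
ft_force: [0.1, 0.7, -4.5]
grip_width: 0.141
grip_force: 60.0
13.25 [ 0.48446281 -0.35615001  0.17905778] [ 0.4   0.06  0.68  2.04 -0.95  1.07  0.26] 12.24610771490864 [ 0.11310829  0.68398705 -4.49052219]
```

View pics/w3.png

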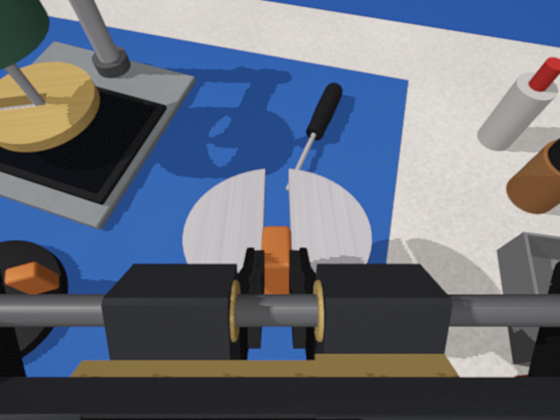

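The weight is held, with the disc at (278,215) and the slot at (277,215) pointing away. I now measure its pose in the hand.

```bash
cat >> h.py <<'E'
def inhand(im,P,p,R):
    S=cv2.cvtColor(im,cv2.COLOR_BGR2HSV)[...,1];V=im.max(2)
    m=(S<50)&(V>110)&(P[...,2]>p[2]-.06)&(np.linalg.norm(P-p,axis=-1)<.14);m[262:]=False
    n,l,st,ce=cv2.connectedComponentsWithStats(m.astype(np.uint8));
    big=[i for i in range(1,n) if st[i,4]>400];m=np.isin(l,big);m=cv2.erode(m.astype(np.uint8),np.ones((3,3)))>0
    Q=P[m]
    for _ in range(5):
        mu=Q.mean(0);nr=np.linalg.svd(Q-mu,full_matrices=False)[2][2];nr*=np.sign(nr[2]);r=(Q-mu)@nr;Q=Q[abs(r)<2.2*r.std()+5e-4]
    # circle of known radius in the plane, rim points by angle = hull
    from scipy.optimize import least_squares
    hl=cv2.convexHull(Q[:,:2].astype(np.float32))[:,0]
    # slot: gap centre line: per-row of image, mid between inner edges
    mid=[]
    for v in np.unique(np.argwhere(m)[:,0]):
        u=np.flatnonzero(m[v]);g=np.diff(u);k=g.argmax()
        if g[k]>8: mid.append((P[v,u[k]]+P[v,u[k+1]])/2)
    mid=np.array(mid);mm=mid.mean(0);dr=np.linalg.svd(mid-mm)[2][0];dr*=np.sign(dr@R.apply([1,0,0]))
    yaw=np.degrees(np.arctan2(dr[1],dr[0]))
    far=hl[(hl-mm[:2])@dr[:2]>-.0]
    far=hl[((hl-p[:2])@dr[:2])>.03]
    # centre from rim, constrained on slot line
    f=least_squares(lambda q:np.hypot(far[:,0]-q[0],far[:,1]-q[1])-.0645,mm[:2]-.03*dr[:2],loss="soft_l1",f_scale=.001).x
    perp=np.array([-dr[1],dr[0]]);off=(f-mm[:2])@perp/np.linalg.norm(dr[:2])
    zt=mu[2]-(nr[:2]@(f-mu[:2]))/nr[2]
    print("normal",nr.round(4),"tilt",np.degrees(np.arccos(nr[2])).round(2),"pts",len(Q),"yaw",yaw.round(2),"centre",f.round(4),"ztop",zt.round(4),"centre off slot line mm",(off*1000).round(1))
    return f,zt,yaw,nr
E
python3 - <<'E'
from h import *
f=np.load("w3.npz");t,p,R,s=now()
x=inhand(f["im"],f["P"],p,R)
W=Ro.from_euler("z",x[2],degrees=True);print("TCP in weight",(W.inv().apply(p-np.array([*x[0],x[1]-.014]))*1000).round(1),"lean",np.degrees(np.arccos(-R.as_matrix()[2,2])))
print("expected", (Ro.from_euler("z",15,degrees=True).inv().apply(tool(0,0,0,15)[0])*1000).round(1), Ro.from_matrix(W.inv().as_matrix()@R.as_matrix()).as_matrix().round(3))
E
```

```text
normal [0.2793 0.0815 0.9568] tilt 16.91 pts 10655 yaw 14.36 centre [ 0.5061 -0.3514] ztop 0.149 centre off slot line mm -0.4
TCP in weight [-22.6   1.9  41.9] lean 44.81095225061019
expected [-38.6   0.   27.6] [[ 0.709  0.007  0.705]
 [ 0.003 -1.     0.007]
 [ 0.705 -0.002 -0.709]]
```

The disc droops 17° in the hand with its slot end down, which I compensate by leaning the tool further. To spare the last joint I use a slot yaw of -16° (126° from the brass slot). Next: the weight's frame in the tool, and the moves.

```bash
cat >> h.py <<'E'
def hand(im,P,p,R,save=True):
    f,zt,yaw,nr=inhand(im,P,p,R)
    x=np.array([np.cos(np.radians(yaw)),np.sin(np.radians(yaw)),0]);x-=nr*(x@nr);x/=np.linalg.norm(x)
    M=np.c_[x,np.cross(nr,x),nr];o=np.array([*f,zt])-.014*nr
    Tr=Ro.from_matrix(R.as_matrix().T@M);To=R.inv().apply(o-p)
    if save: np.savez("hand.npz",r=Tr.as_matrix(),o=To)
    print("weight origin in tool mm",(To*1000).round(1),"origin world",o.round(4))
def target(c,yaw):
    h=np.load("hand.npz");Rq=Ro.from_euler("z",yaw,degrees=True)*Ro.from_matrix(h["r"]).inv()
    return np.array(c)-Rq.apply(h["o"]),Rq
STEM=np.array([.633,-.0287]);
def on(d,z,yaw=-16,stem=STEM):
    a=np.radians(yaw);return target([*(stem-d*np.array([np.cos(a),np.sin(a)])),z],yaw)
E
python3 - <<'E'
from h import *
f=np.load("w3.npz");t,p,R,s=now();hand(f["im"],f["P"],p,R)
q,Rq=on(.15,.083);steps(p,R,q,Rq,deg=9)
print(q,"lean",np.degrees(np.arccos(-Rq.as_matrix()[2,2])));steps(p,Rq,q)
q2,_=on(.0,.083);steps(q,Rq,q2)
E
```

```text
normal [0.2793 0.0815 0.9568] tilt 16.91 pts 10655 yaw 14.36 centre [ 0.5061 -0.3514] ztop 0.149 centre off slot line mm -0.4
weight origin in tool mm [-16.    2.3  42.3] origin world [ 0.5022 -0.3526  0.1356]
shift mm [   9.6 -370.9   95.1] rows 7 [  1.4 -53.   13.6]
turn deg [-24.   16.7  18.5] rows 4 [-6.    4.17  4.61]
[0.46072852 0.02240539 0.1171205 ] lean 61.71848879462014
shift mm [-113.9 -357.2  -78. ] rows 7 [-16.3 -51.  -11.1]
shift mm [ 71.1   1.5 132.1] rows 3 [23.7  0.5 44. ]
```

```bash
python3 -m handwheel '[[0,0,0,0,-2,1.4,1.5],[0,0,0,0,-4,2.8,3.1],[0,0,0,0,-4,2.8,3.1],[0,0,0,0,-4,2.8,3.1],[0,0,0,0,-4,2.8,3.1],[0,0,0,0,-4,2.8,3.1],[0,0,0,0,-2,1.4,1.5],[0,0,0,0,0,0,0]]'
python3 - <<'E'
from h import *
t,p,R,s=now();print(t,p,s["joint_positions"].round(2),s["ft_force"])
im,d,c=grab("wrist");P=cloud(d,c);hand(im,P,p,R,False)
q,Rq=on(.15,.083);steps(p,R,q,Rq)
E
```

```text
time: 14.35
position: [0.4865, -0.3671, 0.1872]
tool_rot: [2.59, -0.349, 1.524]
ft_force: [0.2, -0.3, -3.1]
grip_width: 0.138
grip_force: 60.0
14.35 [ 0.48646663 -0.3670674   0.18715016] [ 0.44 -0.22  0.53  2.45 -1.56  0.54  0.47] [ 0.23911684 -0.31065705 -3.05374396]
normal [ 0.0822 -0.0339  0.996 ] tilt 5.1 pts 9161 yaw -15.14 centre [ 0.5146 -0.375 ] ztop 0.1602 centre off slot line mm -0.1
weight origin in tool mm [-22.1   1.   44.4] origin world [ 0.5134 -0.3745  0.1462]
shift mm [-126.9 -368.8  -71.6] rows 7 [-18.1 -52.7 -10.2]
turn deg [-0.7  0.9 -0. ] rows 1 [-0.71  0.89 -0.01]
```

The arm saturates there (J4 and J5 at their limits), so this grasp suits the pick but not the place. I'll set the weight down at yaw -45°, regrip with the tool turned half round and a 30° lean, and come in from the press's left side.

Run:
```python
from h import *
t,p,R,s=now();q,Rq=tool(.505,-.325,.003,-45,lean=45);print(q);steps(p,R,q,Rq,deg=8);steps(p,Rq,q)
a=q+[0,0,.075];steps(p,Rq,a);steps(a,Rq,q)
# mode B poses
qb,_=tool(.505,-.325,.003,-45,lean=30);print("B",qb)
```

```text
[ 0.47773045 -0.29773045  0.03056497]
shift mm [-150.4  -61.1   53.7] rows 3 [-50.1 -20.4  17.9]
turn deg [-24.8 -15.2  17.6] rows 5 [-4.97 -3.04  3.52]
shift mm [-149.5  -41.7   71.8] rows 3 [-49.8 -13.9  23.9]
shift mm [-96.4 -41.7  18.7] rows 2 [-48.2 -20.8   9.4]
shift mm [-53.   0.  53.] rows 1 [-53.   0.  53.]
B [ 0.47494796 -0.29494796  0.02754552]
```

```bash
python3 -m handwheel '[[0,0,0,0,-4.1,-2.5,2.9],[0,0,0,0,-4.1,-2.5,2.9],[0,0,0,0,-4.1,-2.5,2.9],[0,0,0,0,-4.1,-2.5,2.9],[0,0,0,0,-4.1,-2.5,2.9],[0,0,0,0,-4.1,-2.5,2.9],[0,-0.032,-0.014,0.006,0,0,0],[0,-0.032,-0.014,0.006,0,0,0],[0,-0.032,-0.014,0.006,0,0,0],[0,0,0,0,0,0,0]]'
python3 - <<'E'
from h import *
t,p,R,s=now();print(t,p,s["joint_positions"].round(2),s["ft_force"])
q,Rq=tool(.505,-.325,.003,-45,lean=45);steps(p,R,q,Rq)
E
```

```text
time: 15.65
position: [0.4902, -0.3225, 0.1243]
tool_rot: [2.582, -0.797, 1.148]
ft_force: [-0.5, -0.5, -3.5]
grip_width: 0.142
grip_force: 60.0
15.65 [ 0.49016978 -0.32247773  0.12425887] [ 1.3  -0.3  -0.7   2.45 -1.15  0.2  -0.57] [-0.51337086 -0.51484072 -3.54457886]
shift mm [-85.5 -10.9  46. ] rows 2 [-42.8  -5.4  23. ]
turn deg [-9.5 -2.2  6.7] rows 2 [-4.73 -1.11  3.33]
```

Run:
```python
from h import *
t,p,R,s=now();z=R.as_matrix()[:,2];print("yaw now",np.degrees(np.arctan2(z[1],z[0])),"lean",np.degrees(np.arccos(-z[2])))
f=np.load("top0.npz");c=ctrl.camera_info("top");print("driver tip",ray(c,390,166,.006),"mat right edge",ray(c,434,200,.003))
q,Rq=tool(.525,-.385,.003,-38,lean=42);print(q);a=np.array([q[0],q[1],p[2]]);steps(p,R,a,Rq);steps(p,R,q)
print("down in tool",Rq.inv().apply([0,0,-1]).round(3))
```

```text
yaw now -31.951632084994497 lean 47.43181085533518
driver tip [ 0.62809738 -0.34562326  0.006     ] mat right edge [ 0.52567104 -0.47260477  0.003     ]
[ 0.4940418  -0.3608128   0.02988025]
shift mm [17.2 29.8 17.4] rows 1 [17.2 29.8 17.4]
turn deg [-4.4 -5.3  1.9] rows 1 [-4.37 -5.34  1.93]
shift mm [-52.3  32.7  81.2] rows 2 [-26.1  16.3  40.6]
down in tool [-0.669  0.     0.743]
```

```bash
python3 -m handwheel '[[0,0.017,0.03,0.017,0,0,0],[0,-0.013,0,0.015,-2.2,-2.7,1],[0,-0.013,0,0.015,-2.2,-2.7,1],[0,-0.007,0,0.007,0,0,0],[0,0,0,0,0,0,0]]'
python3 - <<'E'
from h import *
t,p,R,s=now();print(t,p,s["joint_positions"].round(2),s["ft_force"])
z=R.as_matrix()[:,2];print("yaw now",np.degrees(np.arctan2(z[1],z[0])),"lean",np.degrees(np.arccos(-z[2])))
q,Rq=tool(.525,-.385,.003,-38,lean=42);steps(p,R,q,Rq)
E
```

```text
time: 16.27
position: [0.4939, -0.3636, 0.0855]
tool_rot: [2.582, -0.87, 1.026]
ft_force: [-0.4, 0.7, -3.3]
grip_width: 0.137
grip_force: 60.0
16.275 [ 0.49390659 -0.36361219  0.08550966] [ 1.71 -0.14 -1.09  2.36 -0.73  0.12 -0.96] [-0.43517143  0.71584175 -3.30238708]
yaw now -36.785037860984694 lean 43.22789900465647
shift mm [-39.3  -2.   39.5] rows 1 [-39.3  -2.   39.5]
turn deg [-0.8 -1.2  0.4] rows 1 [-0.83 -1.22  0.44]
```

```bash
python3 -m handwheel '[[0,-0.0065,0,0.0065,0,0,0],[0,-0.0065,0,0.0065,0,0,0],[0,-0.0065,0,0.0065,0,0,0],[0,-0.0065,0,0.0065,0,0,0],[0,-0.0065,0,0.0065,0,0,0],[0,-0.0055,0,0.0055,0,0,0],[0,0,0,0,0,0,0]]'
python3 - <<'E'
from h import *
t,p,R,s=now();print(t,p,s["joint_positions"].round(2),s["ft_force"])
z=R.as_matrix()[:,2];print("yaw now",np.degrees(np.arctan2(z[1],z[0])),"lean",np.degrees(np.arccos(-z[2])))
im,d,c=grab("wrist");P=cloud(d,c);hand(im,P,p,R,False)
E
```

```text
time: 17.15
position: [0.4815, -0.3559, 0.053]
tool_rot: [2.589, -0.866, 1.027]
ft_force: [-1.4, 0.7, -1.8]
grip_width: 0.142
grip_force: 60.0
17.15 [ 0.48146111 -0.35593446  0.05300753] [ 2.01 -0.13 -1.38  2.41 -1.55  0.1  -0.12] [-1.36087939  0.71372322 -1.76893112]
yaw now -36.29337921329471 lean 43.11020415475118
normal [ 0.1723 -0.1494  0.9737] tilt 13.18 pts 13374 yaw 24.75 centre [ 0.5897 -0.312 ] ztop 0.023 centre off slot line mm 55.7
weight origin in tool mm [ 11.4 -99.9  71.5] origin world [ 0.5873 -0.3099  0.0094]
```

```bash
python3 -m handwheel '[[0.06,0,0,0,0,0,0],[0.06,0,0,0,0,0,0],[0.06,0,0,0,0,0,0],[0.06,0,0,0,0,0,0],[0.06,0,0,0,0,0,0],[0.06,0,0,0,0,0,0],[0.06,0,0,-0.04,0,0,0],[0.06,0.03,0,-0.05,0,0,0],[0.06,0.03,0,-0.05,0,0,0],[0.06,0.03,0,-0.04,0,0,0]]'
python3 - <<'E'
from h import *
t,p,R,s=now();print(t,p,s["joint_positions"].round(2),s["ft_force"])
for n in("top","scene"):
    p_,d,c=grab(n);P=cloud(d,c);cv2.imwrite(f"pics/{n}5.png",p_);np.savez(f"{n}5.npz",p=p_,d=d)
    hsv=cv2.cvtColor(p_,cv2.COLOR_BGR2HSV).astype(int);H,S,V=np.moveaxis(hsv,-1,0);Z=P[...,2]
    near=np.hypot(P[...,0]-.52,P[...,1]+.38)<.14
    o=near&(H<15)&(S>140)&(V>100)&(Z>.03)&(Z<.07)
    print(n,"handle",o.sum(),P[o].mean(0) if o.sum() else 0)
    m=near&(S<60)&(V>110)&(Z>.01)&(Z<.03)
    print("disc",m.sum(),np.median(P[m],0),cv2.minEnclosingCircle(P[m][:,:2].astype(np.float32)) if m.sum() else 0)
E
```

```text
time: 18.45
position: [0.4721, -0.3277, 0.1219]
tool_rot: [2.626, -0.81, 1.029]
ft_force: [-0.3, 0.2, 0.2]
grip_width: 0.692
grip_force: 0.0
18.45 [ 0.472116   -0.32766176  0.12193821] [ 1.13 -0.28 -0.52  2.41 -0.51  0.26 -1.16] [-0.30077369  0.17536864  0.21746187]
top handle 49 [ 0.46347885 -0.34314935  0.05829816]
disc 1167 [ 0.50641809 -0.37273217  0.01752367] ((0.550279974937439, -0.3913407027721405), 0.11563669890165329)
scene handle 67 [ 0.46837224 -0.34507523  0.05065952]
disc 1291 [ 0.50415416 -0.37183361  0.01470295] ((0.5456271171569824, -0.35802021622657776), 0.10975632816553116)
```

View pics/scene5.png

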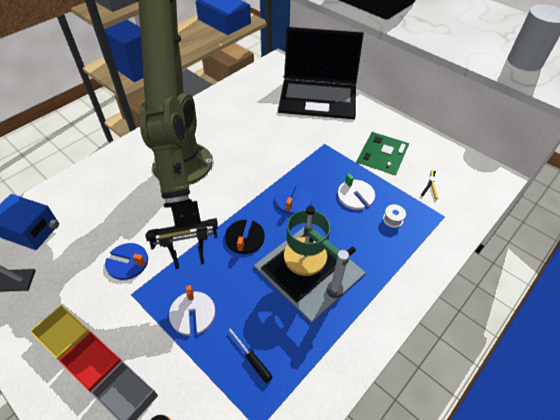

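The scene shows the weight lying flat at (192,313) with its slot to the front right and the gripper clear above it. I turn the tool half round now.

```bash
python3 -m handwheel '[[0.06,0,0,0,0,0,-10],[0.06,0,0,0,0,0,-10.6],[0.06,0,0,0,0,0,-10.6],[0.06,0,0,0,0,0,-10.6],[0.06,0,0,0,0,0,-10.6],[0.06,0,0,0,0,0,-10.6],[0.06,0,0,0,0,0,-10.6],[0.06,0,0,0,0,0,-10.6],[0.06,0,0,0,0,0,-10.6]]'
python3 -m handwheel '[[0.06,0,0,0,0,0,-10.6],[0.06,0,0,0,0,0,-10.6],[0.06,0,0,0,0,0,-10.6],[0.06,0,0,0,0,0,-10.6],[0.06,0,0,0,0,0,-10.6],[0.06,0,0,0,0,0,-10.6],[0.06,0,0,0,0,0,-10.6],[0.06,0,0,0,0,0,-10.6]]'
cat >> h.py <<'E'
def toolB(cx,cy,z,yaw,lean=35,gx=-.050,gz=.041):
    p,R=tool(cx,cy,z,yaw,lean,gx,gz);return p,R*Ro.from_euler("z",180,degrees=True)
E
python3 - <<'E'
from h import *
t,p,R,s=now();print(t,p,s["joint_positions"].round(2))
im,d,c=grab("wrist");P=cloud(d,c);np.savez("w6.npz",im=im,d=d,P=P);cv2.imwrite("pics/w6.png",im)
hsv=cv2.cvtColor(im,cv2.COLOR_BGR2HSV).astype(int);H,S,V=np.moveaxis(hsv,-1,0);Z=P[...,2]
o=(H<15)&(S>140)&(V>100)&(Z>.054)&(Z<.07)&(np.hypot(P[...,0]-.465,P[...,1]+.343)<.03)
r=cv2.minAreaRect(P[o][:,:2].astype(np.float32)) if o.sum() else 0;print(o.sum(),r)
q,Rq=toolB(.505,-.372,.003,-36);steps(p,R,q,Rq)
E
```

```text
time: 19.68
position: [0.4714, -0.328, 0.1203]
tool_rot: [2.105, 1.235, 0.416]
ft_force: [0.1, -0.7, -0.1]
grip_width: 0.689
grip_force: 0.0
time: 20.68
position: [0.4713, -0.328, 0.1205]
tool_rot: [0.714, 2.308, -0.268]
ft_force: [0.1, 0.5, 0.6]
grip_width: 0.687
grip_force: 0.0
20.675 [ 0.47134627 -0.32798042  0.12052133] [ 0.37 -0.28  0.15  2.43  0.33  0.25  1.22]
580 ((0.46204477548599243, -0.3432197570800781), (0.014044839888811111, 0.026199061423540115), 54.647064208984375)
shift mm [ 52.3 -17.   76.8] rows 2 [26.1 -8.5 38.4]
turn deg [1.5 7.6 1.1] rows 1 [1.47 7.58 1.1 ]
```

View pics/w6.png

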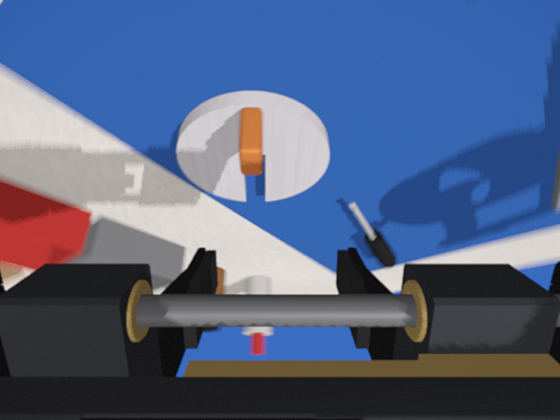

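The wrist view (camera now on the far side) shows the handle at (252,140), the slot towards the camera, and the screwdriver clear at (370,235).

Run:
```python
from h import *
t,p,R,s=now();q,Rq=toolB(.5028,-.3722,.003,-35.4);h=q+Rq.apply([0,0,-.07]);steps(p,R,h,Rq);steps(p,Rq,h)
```

```text
shift mm [ 44.5 -17.2   6.3] rows 1 [ 44.5 -17.2   6.3]
turn deg [1.1 7.6 0.9] rows 1 [1.07 7.6  0.93]
shift mm [ 43.  -17.7  12.4] rows 1 [ 43.  -17.7  12.4]
```

```bash
python3 -m handwheel '[[0.06,0,0,0,1.1,7.6,0.9],[0.06,0.043,-0.018,0.012,0,0,0],[0.06,0,0,0.02,0,0,0],[0.06,0,0,0,0,0,0]]'
python3 - <<'E'
from h import *
t,p,R,s=now();print(t,p,s["joint_positions"].round(2));q,Rq=toolB(.5028,-.3722,.003,-35.4);steps(p,R,q,Rq)
E
```

```text
time: 21.22
position: [0.4471, -0.3321, 0.0686]
tool_rot: [0.79, 2.424, -0.237]
ft_force: [-0.5, -0.1, 0.8]
grip_width: 0.686
grip_force: 0.0
21.225 [ 0.44712708 -0.33210866  0.06864981] [ 0.29 -0.19  0.26  2.41  0.25  0.32  1.3 ]
shift mm [-1.2 -0.5 49.9] rows 1 [-1.2 -0.5 49.9]
turn deg [ 0.1 -0.1 -0.7] rows 1 [ 0.07 -0.12 -0.73]
```

```bash
python3 -m handwheel '[[0.06,-0.001,0,0.02,0,0,-0.7],[0.06,0,0,0.02,0,0,0],[0.06,0,0,0.01,0,0,0],[0.06,0,0,0,0,0,0],[0,0,0,0,0,0,0],[0,0,0,0,0,0,0],[0,0,0,0,0,0,0],[0,0,0,0,0,0,0],[0,0,0,0,0,0,0],[0,0,0,0,0,0,0],[0,0,0,0,0,0,0]]' 60
python3 - <<'E'
from h import *
t,p,R,s=now();print(t,p,s["joint_positions"].round(2));q,Rq=toolB(.5028,-.3722,.003,-35.4);steps(p,R,q,Rq)
print("up in tool",R.inv().apply([0,0,1]).round(3))
# after-lift: yaw -60
a=p+[0,0,.13];q2,R2=toolB(0,0,0,-60,lean=35);steps(a,R,a,R2,deg=6)
E
```

```text
time: 22.6
position: [0.4729, -0.3492, 0.0303]
tool_rot: [0.77, 2.428, -0.243]
ft_force: [-0.3, 1.2, 2.5]
grip_width: 0.15
grip_force: 60.0
22.6 [ 0.47288911 -0.34920783  0.03033602] [ 0.25 -0.03  0.32  2.38  0.17  0.19  1.38]
shift mm [ 2.2 -1.4  0.7] rows 1 [ 2.2 -1.4  0.7]
turn deg [0.1 0.1 0.2] rows 1 [0.14 0.09 0.16]
up in tool [-0.575  0.    -0.818]
shift mm [0. 0. 0.] rows 0 [0. 0. 0.]
turn deg [14.3  0.1 20.3] rows 5 [2.85 0.02 4.06]
```

```bash
python3 -m handwheel '[[0,-0.0045,0,-0.0065,0,0,0],[0,-0.007,0,-0.01,0,0,0],[0,-0.009,0,-0.013,2.4,0,3.4],[0,-0.009,0,-0.013,2.4,0,3.4],[0,-0.009,0,-0.013,2.4,0,3.4],[0,-0.009,0,-0.013,2.4,0,3.4],[0,-0.009,0,-0.013,2.4,0,3.4],[0,-0.007,0,-0.01,2.4,0,3.4],[0,-0.0045,0,-0.0065,0,0,0],[0,0,0,0,0,0,0]]'
python3 - <<'E'
from h import *
t,p,R,s=now();print(t,p,s["joint_positions"].round(2),s["ft_force"])
z=R.as_matrix()[:,2];print("yaw",np.degrees(np.arctan2(z[1],z[0])),"lean",np.degrees(np.arccos(-z[2])))
im,d,c=grab("wrist");P=cloud(d,c);np.savez("w7.npz",im=im,d=d,P=P);cv2.imwrite("pics/w7.png",im)
im,d,c=grab("scene");np.savez("s7.npz",im=im,d=d,P=cloud(d,c))
im,d,c=grab("top");np.savez("t7.npz",im=im,d=d,P=cloud(d,c))
E
```

```text
time: 23.85
position: [0.4721, -0.349, 0.1497]
tool_rot: [1.292, 2.235, -0.408]
ft_force: [-0.0, -0.5, -3.3]
grip_width: 0.149
grip_force: 60.0
23.85 [ 0.47211335 -0.34902386  0.14966266] [ 0.34 -0.15 -0.02  2.2   0.62  0.71  0.45] [-0.04256471 -0.47738148 -3.30294621]
yaw -60.057955241070346 lean 35.0989613441558
```

View pics/w7.png

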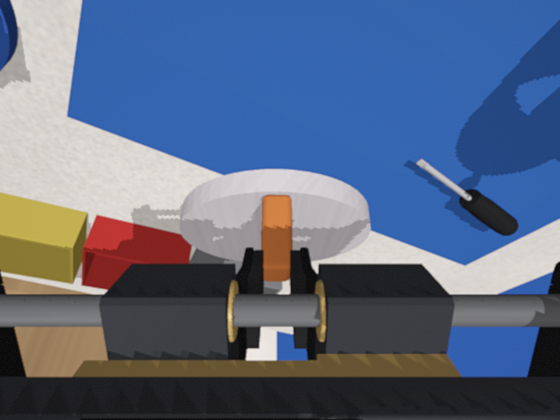

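The weight is held again (disc at (275,210), handle at (277,235)), now in a comfortable arm pose. I measure droop and centre from this view.

```bash
cat >> h.py <<'E'
def handB(im,P,p,R,save=True,zmin=.06):
    """camera on the slot side, or any: plane of disc top, yaw from tool, centre from the upper rim arc"""
    from scipy.optimize import least_squares
    z=R.as_matrix()[:,2];yaw=np.arctan2(z[1],z[0]);xw=np.array([np.cos(yaw),np.sin(yaw),0])
    S=cv2.cvtColor(im,cv2.COLOR_BGR2HSV)[...,1];V=im.max(2)
    m=(S<50)&(V>95)&(P[...,2]>zmin)&(np.linalg.norm(P-p,axis=-1)<.14);m[245:]=False
    Q=P[m]
    for _ in range(6):
        mu=Q.mean(0);nr=np.linalg.svd(Q-mu,full_matrices=False)[2][2];nr*=np.sign(nr[2]);r=(Q-mu)@nr;Q=Q[abs(r)<2.2*r.std()+5e-4]
    x=xw-nr*(xw@nr);x/=np.linalg.norm(x);y=np.cross(nr,x)
    inp=(abs((P-mu)@nr)<.003)&m
    arc=[]
    for u in range(0,560):
        v=np.flatnonzero(inp[:,u])
        if len(v)>3: arc.append(P[v[0],u])
    arc=np.array(arc);a=np.c_[(arc-mu)@x,(arc-mu)@y]
    f=least_squares(lambda q:np.hypot(a[:,0]-q[0],a[:,1]-q[1])-.065,[.03,0],loss="soft_l1",f_scale=.001)
    ct=mu+f.x[0]*x+f.x[1]*y;o=ct-.014*nr
    print("tilt",np.degrees(np.arccos(nr[2])).round(2),"pitch",np.degrees(np.arcsin(nr@xw)).round(2),"roll",np.degrees(np.arcsin(nr@np.array([-xw[1],xw[0],0]))).round(2),"pts",len(Q),"res mm",(abs(f.fun).mean()*1e3).round(2),"origin",o.round(4))
    To=R.inv().apply(o-p);print("origin in tool mm",(To*1e3).round(1))
    if save: np.savez("hand.npz",r=R.as_matrix().T@np.c_[x,y,nr],o=To)
E
python3 - <<'E'
from h import *
f=np.load("w7.npz");t,p,R,s=now();handB(f["im"],f["P"],p,R)
# expected with pitch
q,Rq=toolB(0,0,0,-60,lean=35);print("expected undrooped origin in tool",(Rq.inv().apply(-q)*1e3).round(1))
f=np.load("t7.npz");P=f["P"];X,Y,Z=np.moveaxis(P,-1,0)
S=cv2.cvtColor(f["im"],cv2.COLOR_BGR2HSV)[...,1]
m=(S<60)&(f["im"].max(2)>100)&(np.linalg.norm(P-p,axis=-1)<.15)&(Z>.08)&(Z<.16);print(m.sum(),P[m].min(0),P[m].max(0))
g=np.load("top0.npz");P0=cloud(g["d"],ctrl.camera_info("top"));w=np.hypot(P0[...,0]-.633,P0[...,1]+.029)<.08;print("press top z",np.percentile(P0[w][:,2],99.8))
yaw=-55
for d in(.15,.12,0): print(d,on(d,.083,yaw)[0])
E
```

```text
tilt 10.66 pitch 10.66 roll -0.22 pts 8527 res mm 0.32 origin [ 0.484  -0.3736  0.1102]
origin in tool mm [-1.  -1.2 47.1]
expected undrooped origin in tool [-17.4  -0.   43.3]
863 [ 0.41836745 -0.43909289  0.10421392] [ 0.54808511 -0.31064936  0.13510578]
press top z 0.2913770159157032
0.15 [0.52831985 0.12307427 0.11521803]
0.12 [0.54552715 0.09849971 0.11521803]
0 [6.14356320e-01 2.01460222e-04 1.15218026e-01]
```

```bash
cat >> h.py <<'E'
def onp(d,z,yaw=-55,pitch=4,stem=STEM):
    h=np.load("hand.npz");a=np.radians(yaw);W=Ro.from_euler("z",yaw,degrees=True)*Ro.from_euler("y",-pitch,degrees=True)
    Rq=W*Ro.from_matrix(h["r"]).inv();c=np.array([*(stem-d*np.array([np.cos(a),np.sin(a)])),z]);return c-Rq.apply(h["o"]),Rq
E
python3 - <<'E'
from h import *
t,p,R,s=now();q,Rq=onp(.15,.083);print(q);a=p+[0,0,.22];b=np.array([q[0],q[1],a[2]])
steps(p,R,a);steps(a,R,b,step=.045);steps(b,R,b,Rq);steps(b,Rq,q,step=.04);
E
```

```text
[0.52707881 0.12484666 0.11274214]
shift mm [-126.2   -0.3 -180.2] rows 4 [-31.6  -0.1 -45.1]
shift mm [ 313.4  284.5 -219.9] rows 7 [ 44.8  40.6 -31.4]
shift mm [0. 0. 0.] rows 0 [0. 0. 0.]
turn deg [ -3.3 -14.7  -4. ] rows 2 [-1.65 -7.33 -1.98]
shift mm [194.8   1.4 165.4] rows 5 [39.   0.3 33.1]
```

```bash
python3 -m handwheel '[[0,-0.012,0,-0.017,0,0,0],[0,-0.022,0,-0.032,0,0,0],[0,-0.026,0,-0.037,0,0,0],[0,-0.026,0,-0.037,0,0,0],[0,-0.024,0,-0.034,0,0,0],[0,-0.016,0,-0.023,0,0,0]]'
python3 -m handwheel '[[0,0.015,0.014,-0.0105,0,0,0],[0,0.0283,0.0257,-0.0199,0,0,0],[0,0.0283,0.0257,-0.0199,0,0,0],[0,0.0283,0.0257,-0.0199,0,0,0],[0,0.0283,0.0257,-0.0199,0,0,0],[0,0.0283,0.0257,-0.0199,0,0,0],[0,0.0283,0.0257,-0.0199,0,0,0],[0,0.0283,0.0257,-0.0199,0,0,0],[0,0.0283,0.0257,-0.0199,0,0,0],[0,0.0283,0.0257,-0.0199,0,0,0],[0,0.0283,0.0257,-0.0199,0,0,0],[0,0.015,0.014,-0.0105,0,0,0]]'
python3 - <<'E'
from h import *
t,p,R,s=now();print(t,p,s["joint_positions"].round(2),s["ft_force"])
q,Rq=onp(.15,.083);steps(p,R,q,Rq);b=np.array([q[0],q[1],p[2]]);steps(p,Rq,q,step=.04)
E
```

```text
time: 24.75
position: [0.4721, -0.3487, 0.3707]
tool_rot: [1.292, 2.234, -0.408]
ft_force: [0.4, -0.2, -3.1]
grip_width: 0.149
grip_force: 60.0
time: 26.25
position: [0.5292, 0.1284, 0.3676]
tool_rot: [1.289, 2.24, -0.406]
ft_force: [-0.4, -0.4, -4.7]
grip_width: 0.149
grip_force: 60.0
26.25 [0.52923366 0.1284016  0.36762254] [-0.03  0.07 -0.72  1.56  0.64  1.67 -0.21] [-0.43460608 -0.36061424 -4.72036261]
shift mm [144.2  -3.4 210.2] rows 4 [36.  -0.8 52.6]
turn deg [ -3.1 -14.8  -3.8] rows 2 [-1.55 -7.39 -1.9 ]
shift mm [193.2  -2.4 166.3] rows 5 [38.6 -0.5 33.3]
```

Turn, descend beside the ring, then check the pose in hand from two cameras.

```bash
python3 -m handwheel '[[0,0,0,0,-1.5,-7.4,-1.9],[0,0,0,0,-1.5,-7.4,-1.9],[0,0.02,0,0.018,0,0,0],[0,0.035,-0.001,0.03,0,0,0],[0,0.035,-0.001,0.03,0,0,0],[0,0.035,0,0.03,0,0,0],[0,0.035,0,0.03,0,0,0],[0,0.02,0,0.018,0,0,0],[0,0.013,0,0.01,0,0,0],[0,0,0,0,0,0,0]]'
python3 - <<'E'
from h import *
t,p,R,s=now();print(t,p,s["joint_positions"].round(2),s["ft_force"])
im,d,c=grab("wrist");P=cloud(d,c);cv2.imwrite("pics/w8.png",im);handB(im,P,p,R)
im,d,c=grab("top");cv2.imwrite("pics/t8.png",im);PT=cloud(d,c);np.savez("t8.npz",im=im,P=PT)
S=cv2.cvtColor(im,cv2.COLOR_BGR2HSV)[...,1];Z=PT[...,2]
m=(S<50)&(im.max(2)>120)&(np.linalg.norm(PT-p,axis=-1)<.13)&(Z>.075)&(Z<.112);Q=PT[m];print("top disc",m.sum(),Q.min(0).round(4),Q.max(0).round(4),cv2.minEnclosingCircle(Q[:,:2].astype(np.float32)))
q,Rq=onp(.15,.083);steps(p,R,q,Rq);q2,_=onp(0,.083);steps(p,Rq,q2)
E
```

```text
time: 27.5
position: [0.527, 0.1212, 0.1131]
tool_rot: [1.074, 2.063, -0.509]
ft_force: [0.9, 0.6, -3.5]
grip_width: 0.15
grip_force: 60.0
27.5 [0.52703642 0.12116102 0.11312774] [-0.2   0.36 -0.75  1.98  1.04  1.47 -0.79] [ 0.89217393  0.60238672 -3.49394529]
tilt 2.24 pitch 2.21 roll 0.33 pts 9083 res mm 0.34 origin [0.5425 0.0947 0.0747]
origin in tool mm [ 9.6 -2.  48.2]
top disc 1416 [0.4783 0.0293 0.0821] [0.6078 0.1577 0.1018] ((0.5433399081230164, 0.0935501903295517), 0.06520000100135803)
shift mm [-2.9  2.7 -3.9] rows 1 [-2.9  2.7 -3.9]
turn deg [-0.7 -6.2 -0.2] rows 1 [-0.69 -6.22 -0.17]
shift mm [-87.3   1.7 120.8] rows 3 [-29.1   0.6  40.3]
```

View pics/t8.png

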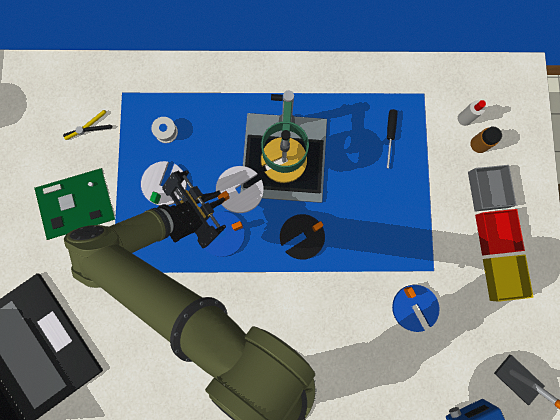

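The top view shows the weight at (240,188), left of the press with its slot facing the stem at (285,155). The droop grew a few degrees, so I correct it and slide in.

Run:
```python
from h import *
t,p,R,s=now();q,Rq=onp(.10,.084,pitch=2);steps(p,R,q,Rq);q1,R1=onp(.148,.084,pitch=2);steps(p,R1,q1);steps(q1,R1,q);q2,_=onp(0,.084,pitch=2);steps(q,Rq,q2);print("lean",np.degrees(np.arccos(-Rq.as_matrix()[2,2])))
```

```text
shift mm [-36.    1.8  35.2] rows 1 [-36.    1.8  35.2]
turn deg [-0.6 -4.1 -0.3] rows 1 [-0.58 -4.14 -0.33]
shift mm [-5.2  1.6 -1.1] rows 1 [-5.2  1.6 -1.1]
shift mm [-28.2  -0.3  38.8] rows 1 [-28.2  -0.3  38.8]
shift mm [-58.8  -0.7  80.9] rows 2 [-29.4  -0.4  40.4]
lean 53.98126746511036
```

```bash
python3 -m handwheel '[[0,0,0,0,-0.6,-4.1,-0.3],[0,-0.005,0.0016,-0.001,0,0,0],[0,-0.006,0,0.008,0,0,0],[0,-0.012,0,0.016,0,0,0],[0,-0.012,0,0.016,0,0,0],[0,-0.009,0,0.013,0,0,0],[0,-0.004,0,0.006,0,0,0],[0,0,0,0,0,0,0]]'
python3 - <<'E'
from h import *
t,p,R,s=now();print(t,p,s["joint_positions"].round(2),s["ft_force"])
im,d,c=grab("wrist");P=cloud(d,c);cv2.imwrite("pics/w9.png",im);np.savez("w9.npz",im=im,P=P);handB(im,P,p,R)
im,d,c=grab("top");cv2.imwrite("pics/t9.png",im);PT=cloud(d,c)
S=cv2.cvtColor(im,cv2.COLOR_BGR2HSV)[...,1];Z=PT[...,2]
m=(S<50)&(im.max(2)>120)&(np.linalg.norm(PT-p,axis=-1)<.13)&(Z>.085)&(Z<.11);Q=PT[m];print("top disc",m.sum(),Q.min(0).round(4),Q.max(0).round(4))
z=R.as_matrix()[:,2];print("yaw",np.degrees(np.arctan2(z[1],z[0])))
q2,Rq=onp(0,.083,pitch=2);steps(p,R,q2,Rq)
E
```

```text
time: 28.6
position: [0.5722, 0.0601, 0.1189]
tool_rot: [1.032, 2.002, -0.531]
ft_force: [0.5, -0.2, -3.7]
grip_width: 0.153
grip_force: 60.0
28.6 [0.57218198 0.06008849 0.11886631] [-0.13  0.35 -0.69  2.02  1.16  1.41 -0.76] [ 0.49114857 -0.2136556  -3.6750016 ]
tilt 3.06 pitch -3.05 roll 0.06 pts 9013 res mm 0.32 origin [0.5902 0.0309 0.0841]
origin in tool mm [ 7.9 -2.  48.2]
top disc 1280 [ 0.5256 -0.0312  0.0854] [0.6535 0.0952 0.1071]
yaw -54.879129064788884
shift mm [-43.1   0.5  60.1] rows 2 [-21.6   0.2  30. ]
turn deg [0.1 1.1 0.1] rows 1 [0.05 1.05 0.12]
```

```bash
python3 -m handwheel '[[0,-0.006,0,0.008,0,0,0],[0,-0.009,0,0.012,0,0,0],[0,-0.009,0,0.012,0,0,0],[0,-0.006,0,0.008,0,0,0],[0,0,0,0,0,0,0]]'
python3 - <<'E'
from h import *
t,p,R,s=now();print(t,p,s["ft_force"])
q2,Rq=onp(0,.083,pitch=2);steps(p,R,q2,Rq)
E
```

```text
time: 29.32
position: [0.6013, 0.0185, 0.1198]
tool_rot: [1.033, 2.001, -0.532]
ft_force: [-0.8, 0.8, -3.4]
grip_width: 0.149
grip_force: 60.0
29.325 [0.60125423 0.01847113 0.11980647] [-0.76095222  0.84516297 -3.3868996 ]
shift mm [-12.5   0.9  19.6] rows 1 [-12.5   0.9  19.6]
turn deg [-0.   1.1  0.1] rows 1 [-0.    1.09  0.07]
```

```bash
python3 -m handwheel '[[0,-0.005,0,0.007,0,0,0],[0,-0.004,0.0005,0.007,0,0,0],[0,-0.003,0,0.005,0,0,0],[0,0,0,0,0,0,0]]'
python3 - <<'E'
from h import *
t,p,R,s=now();print(t,p,s["ft_force"],s["torque"])
im,d,c=grab("wrist");P=cloud(d,c);cv2.imwrite("pics/w10.png",im);handB(im,P,p,R)
q2,Rq=onp(0,.083,pitch=2);steps(p,R,q2,Rq);q3,_=onp(0,.060,pitch=2);steps(q2,R,q3)
E
```

```text
time: 29.82
position: [0.6145, 0.0013, 0.1181]
tool_rot: [1.032, 2.002, -0.532]
ft_force: [-0.8, -0.3, -3.9]
grip_width: 0.151
grip_force: 60.0
29.825 [0.61450055 0.0013145  0.11811465] [-0.83304166 -0.29053275 -3.9118947 ] [ 1.50455762  1.09636539 -0.05433716]
tilt 3.09 pitch -3.09 roll 0.07 pts 9057 res mm 0.36 origin [ 0.6325 -0.028   0.0834]
origin in tool mm [ 7.9 -2.1 48.2]
shift mm [-1.1  0.   1.1] rows 1 [-1.1  0.   1.1]
turn deg [0.  1.1 0.1] rows 1 [0.04 1.09 0.13]
shift mm [18.6  0.1 13.5] rows 1 [18.6  0.1 13.5]
```

Run:
```python
from h import *
t,p,R,s=now();q,Rq=onp(0,.0625,pitch=0.5);steps(p,R,q,Rq);steps(p,Rq,q)
```

```text
shift mm [13.9 -0.1 13.7] rows 1 [13.9 -0.1 13.7]
turn deg [0.1 2.6 0.2] rows 1 [0.07 2.57 0.15]
shift mm [13.2 -0.2 14.3] rows 1 [13.2 -0.2 14.3]
```

```bash
python3 -m handwheel '[[0,0.003,0,0.003,0,1.3,0],[0,0.003,0,0.003,0,1.2,0],[0,0.003,0,0.003,0,0,0],[0,0.002,0,0.003,0,0,0],[0,0.002,0,0.002,0,0,0],[0,0,0,0,0,0,0]]'
python3 - <<'E'
from h import *
t,p,R,s=now();print(t,p,s["ft_force"],s["torque"])
im,d,c=grab("wrist");P=cloud(d,c);cv2.imwrite("pics/w11.png",im);handB(im,P,p,R,zmin=.05)
im,d,c=grab("scene");cv2.imwrite("pics/s11.png",im);P=cloud(d,c)
hsv=cv2.cvtColor(im,cv2.COLOR_BGR2HSV).astype(int);H,S,V=np.moveaxis(hsv,-1,0)
m=(S<50)&(V>140)&(P[...,2]>.06)&(P[...,2]<.1)&(np.hypot(P[...,0]-.633,P[...,1]+.029)<.075);print("scene disc top z",m.sum(),np.median(P[m][:,2]))
E
```

```text
time: 30.62
position: [0.6161, -0.0004, 0.0991]
tool_rot: [1.05, 2.041, -0.513]
ft_force: [-0.7, 1.1, -2.8]
grip_width: 0.15
grip_force: 60.0
30.625 [ 6.16108591e-01 -4.42468888e-04  9.90640015e-02] [-0.66598261  1.09874461 -2.79808176] [ 1.25325064  0.96193833 -0.07445908]
tilt 2.05 pitch -2.05 roll 0.0 pts 9323 res mm 0.3 origin [ 0.6339 -0.0293  0.0641]
origin in tool mm [ 6.2 -2.  48.3]
scene disc top z 613 0.07644621000573627
```

```bash
python3 -m handwheel '[[0,0.0012,0,0.0014,0,0,0],[0,0,0,0,0,0,0],[0.045,0,0,0,0,0,0],[0.045,0,0,0,0,0,0],[0.045,0,0,0,0,0,0],[0.045,0,0,0,0,0,0],[0.045,0,0,0,0,0,0],[0.045,0,0,-0.01,0,0,0],[0.045,0,0,-0.025,0,0,0],[0.045,0,0,-0.04,0,0,0],[0.045,0,0,-0.04,0,0,0],[0.045,0,0,0,0,0,0]]'
python3 - <<'E'
from h import *
t,p,R,s=now();print(t,p,s["ft_force"])
o=[]
for n in("scene","top","wrist"):
    im,d,c=grab(n);P=cloud(d,c)
    hsv=cv2.cvtColor(im,cv2.COLOR_BGR2HSV).astype(int);H,S,V=np.moveaxis(hsv,-1,0)
    r=np.hypot(P[...,0]-.633,P[...,1]+.029)
    m=(S<50)&(V>120)&(P[...,2]>.06)&(P[...,2]<.09)&(r<.08);Q=P[m]
    for _ in range(5):
        mu=Q.mean(0);nr=np.linalg.svd(Q-mu,full_matrices=False)[2][2];nr*=np.sign(nr[2]);e=(Q-mu)@nr;Q=Q[abs(e)<2*e.std()+5e-4]
    print(n,len(Q),"top z",mu[2].round(4),"n",nr.round(3),"bbox centre",((Q.min(0)+Q.max(0))/2).round(4),np.ptp(Q,axis=0).round(3))
    h=(H<15)&(S>140)&(V>100)&(P[...,2]>.1)&(P[...,2]<.13)&(r<.1);print("  handle",h.sum(),P[h].mean(0).round(4) if h.sum() else 0)
    if n!="top": o.append(cv2.resize(im[180:330,210:410] if n=="scene" else im,(400,300)))
cv2.imwrite("pics/end.png",cv2.resize(np.hstack(o),(800,300)))
E
```

```text
time: 32.22
position: [0.5649, 0.0771, 0.1718]
tool_rot: [1.046, 2.041, -0.504]
ft_force: [0.2, 0.1, 0.5]
grip_width: 0.517
grip_force: 0.0
32.225 [0.5649355  0.07714361 0.17175592] [0.21081156 0.14802818 0.51849203]
scene 631 top z 0.0726 n [ 0.002 -0.003  1.   ] bbox centre [ 0.6353 -0.0344  0.0728] [0.128 0.121 0.009]
  handle 0 0
top 859 top z 0.0755 n [ 0.003 -0.001  1.   ] bbox centre [ 0.6329 -0.0305  0.0756] [0.126 0.126 0.009]
  handle 19 [0.6008 0.0174 0.1151]
wrist 4935 top z 0.0745 n [-0.003  0.004  1.   ] bbox centre [ 0.6339 -0.0288  0.0743] [0.131 0.13  0.004]
  handle 492 [0.5999 0.0201 0.1111]
```

View pics/end.png

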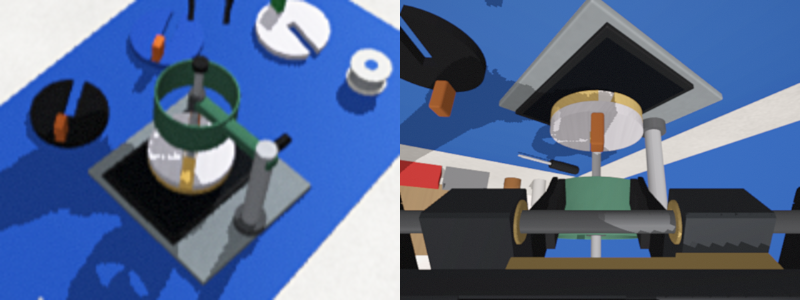

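The weight lies flat on the brass one (scene crop at (190,160)), its top at 0.0745 m, which means the hanger has sunk. It is centred within about 2 mm, its slot is at -55°, and the gripper is clear.

```bash
python3 -c "
from bench import ctrl
print(ctrl.close_job())"
```

```text
the job is handed in; nothing more can be done
None
```

I handed the job in at about 32 s, no verdict returned: the orange-handled weight lies flat on the brass one, centred within about 2 mm of the stem, its slot about 165° from the brass slot and the hanger down about 8 mm by camera; I saw no bystander shifted but did not re-measure them or the brass weight.

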